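Unhang the slide basket from the staining rail

TASK

The empty double slide basket is locked on the rail of the staining stand: two headed studs on the rail stand in the narrow parts of the keyhole slots in the basket's top. Slide it along the rail to the right until it meets the post and the studs stand in the wide ends, lift it straight off without forcing it, and set it down gently and upright inside the steel wash tray. Leave the two loose stain bottles, the timer and the blue slide box where they are.

Things in the scene. Friction and masses are not known exactly. Their poses are not given: they have to be found in the camera images.
- rail_stand: Staining stand, fixed. Origin on the worktop under the middle of its rail; x away from the robot, y along the rail to the left. Flat dark steel rail, 30 mm in x, 16 mm high, its top 95 mm above the worktop, between two posts with inner faces at y = -98 and +98 mm (posts 16 mm wide, 30 mm in x, 10 mm higher than the rail). All stands in a drip tray, 170 mm in x, 250 mm in y, 12 mm high.
- stud_left (a point): Top centre of the left stud on the rail, at y = +28 mm, 106.5 mm above the worktop. Neck 8 mm thick and 6.5 mm high, head 17 mm across and 5 mm thick.
- stud_right (a point): Top centre of the right stud on the rail, like the left one, at y = -44 mm in the stand's frame.
- slide_basket: Loose steel double slide basket, about 0.28 kg, straddling the rail: a top flange (150 x 43 x 4 mm, on the rail) and two side plates 65 mm deep, each with an open tray on its outer side. Play across the rail 3 mm each way. Origin: middle of the flange's underside; axes as the stand's. In the stand's frame it hangs at y = 8 to 17 mm; slid right it stops against the right post at y = -23 mm.
- keyhole_left (a point): Centre of the wide end (28 mm) of the left keyhole in the flange's top, at basket y = +50 mm; from it an 11 mm wide slot runs 45 mm to the right (-y), where the stud stands at first. The basket lifts straight off when each wide end is within 5 mm of its stud, as it is when the flange rests against the right post. It slides with a few newtons and stays where left.
- keyhole_right (a point): Centre of the wide end of the right keyhole, the same shape, at basket y = -22 mm.
- basket_handle (a point): Middle of the handle grip, 48 mm above the basket's origin: straight black bar along y, 84 mm long, 14 mm thick in x, 16 mm high, flat sides. Round steel bars (10 mm) lead from its ends to legs that stand on the flange at y = -69 and +69 mm, upright to 34 mm above the origin; the left leg can be pushed from its outer side.
- basket_foot (a point): Middle of the basket's underside, 65 mm straight below its origin (the trays' floors, flat, on which it stands upright by itself). Over all the underside measures 119 mm in x by 150 mm in y. It must rise 70 mm to clear the rail and 80 mm to pass over a post.
- wash_tray: Open steel tray standing loose on the worktop, about 0.9 kg, outside 170 mm in x by 240 mm in y, 28 mm high (rim bead to 31 mm), walls 3 mm, floor 3 mm thick. Origin: centre of its underside; y is its long axis.
- stain_bottle_amber: Loose brown stain bottle with white cap, 44 mm across, 98 mm high; origin at the centre of its underside. Leave alone.
- stain_bottle_small: Loose small purple stain bottle with red cap, 38 mm across, 82 mm high; origin at the centre of its underside. Leave alone.
- timer: Loose white bench timer, 60 x 68 x 24 mm; origin at the centre of its underside. Leave alone.
- slide_box: Loose blue slide box, 40 x 90 x 32 mm; origin at the centre of its underside. Leave alone.

How it is judged:
On the way:
1. the basket, still resting on the rail, has been slid to the right until the studs stand in the wide ends of its slots (y of slide_basket in the frame of rail_stand between -0.0275 and -0.0165 m and z of slide_basket in the frame of rail_stand below 0.099 m), for 0.05 s.
At the end, for the whole second after the job is handed in: The slide basket stands upright (within 6 degrees) and at rest inside the wash tray, its underside down on the tray's floor (within 5 mm), the tray flat on the worktop (x of basket_foot in the frame of wash_tray between -0.055 and 0.055 m and y of basket_foot in the frame of wash_tray between -0.09 and 0.09 m and z of basket_foot in the frame of wash_tray below 0.008 m and angle between slide_basket's own z axis and vertical below 0.1 rad and height (world z) of wash_tray below 0.005 m and angle between wash_tray's own z axis and vertical below 0.05 rad and linear speed of slide_basket below 0.02 m/s); the robot touches nothing.
It fails at once if the basket was forced against the stand with more than 60 N (contact force between slide_basket and rail_stand above 60 N).
It fails at once if the basket was dropped or pressed into the tray with more than 60 N (contact force between slide_basket and wash_tray above 60 N).
It fails at once if a stain bottle, the timer or the slide box was moved by more than 30 mm (distance of any of stain_bottle_amber, stain_bottle_small, timer, slide_box from where it was at the start of the episode above 0.03 m).
It also fails if it takes over 58 s, if anything falls off the work surface, if the arm or the gripper's body presses on something with over 40 N, if the wrist force passes 120 N, or if a joint passes its speed limit or range.

ROBOT

A 6-joint arm with a two-finger parallel gripper is mounted at the origin on a cart in front of the work surface, level with it; the furniture and walls round the work are solid. World frame = base frame: x ahead of the robot, y to its left, z up, the work surface at z = 0. Lengths are in m, angles in rad, forces in N, time in s.
With the tool pointing down it reaches from about 0.25 to 0.725 m from the base axis. Payload 4 kg.
Tool frame: the origin (TCP) lies at the very end of the fingers, on their centre line; the grasp point (between the pads) lies 19 mm behind it; x points along the fingers, z is the direction in which the jaws open and shut, and the axes are right-handed (so a half turn about x gives the same grasp; the last joint's range is limited). The gripper opens to 85 mm and grips with 20 to 120 N. Pads are 22 mm wide; open, the fingers measure 114 mm over their backs; the gripper's body (76 mm by 85 mm) begins 54 mm behind the grasp point. The pads swing forward as they close: fully open they stand 13 mm farther back than shut.
Start: joints at [-1.283, 0.241, 0.005, 1.335, 0, 1.571], TCP at [0.142, -0.479, 0.231] pointing down, gripper open.
Joint ranges: [-2.72, 2.72], [-1.05, 1.87], [-1.09, 1.28], [-1.99, 2.15], [-1.42, 1.44], [-3.14, 3.14]. Speed limits (rad/s): [2.79, 2.79, 3.14, 3.14, 3.14, 3.14].

INTERFACE

Orientations are given as a unit quaternion [x, y, z, w].
In Python, from workcell import bot gives the robot as it stands.
- The arm moves only by the tool step_arm, never from a script. Its argument "series" is a list of rows, each an object of numbers: "x", "y", "z": the shift along the world's x, y, z in cm; "twist": the turn about the world's z in degrees; "jaw": the finger opening in cm, from 0 to 8.54. In form: [{"x": .., "y": .., "z": .., "twist": .., "jaw": ..}, ...]. A call has 1 to 10 rows; each row is the pose to reach, as a shift and turn from the pose measured when the call began; what a row does not reach only later rows make up. A row lasts 1/12 s, in which the tool goes at most 41.7 mm and 7.16 degrees, less where a joint would pass 70% of its speed; a pose out of reach is approached as far as the arm can. A call with a gripper value outside its range is refused whole. The fingers move at their own pace and stop on an object; the grip force is fixed at half the most. Time passes only in rows, so rows that repeat a pose let the fingers close. It gives the time, the measured TCP pose, the force and the opening at its end, in the units of the state.
- bot.get_obs(): the state, without advancing time (a new reading comes with each control period).
- bot.camera(name): name is "scene" or "top"; returns (picture, depth): 384x512x3 uint8, red, green, blue; 384x512 float32, m along the optical axis (not along the pixel's ray), 0 where there is no reading.
- bot.camera_info(name): a dict with "camera_matrix" (3x3 intrinsics, pixels), "D" ([k1, k2, p1, p2, k3] as OpenCV has them; the pictures are not rectified), "R" (3x3) and "t" (3): a world point X has camera coordinates R X + t. Camera axes: x right, y down, z forward; pixel columns grow to the right and rows downward; lengths in m; the calibration is good to about 2 mm. A picture is of the moment at which its call begins. camera_info takes no time and is no camera call.
- bot.job_done(): hands the job in, once; it reports no verdict.
The state is a dict: "clock": time; "joint_pos": joint angles; "joint_vel": joint speeds; "tau": joint torques, N m; "eef_pos": TCP position; "tool_rot": TCP orientation; "ft_force": force on the tool from outside, world axes, zero at the start; "ft_torque": the same for the moment, N m; "grip_width": finger opening in m.
Only numpy, scipy, OpenCV 4.12 (cv2) and the standard library are available. Lean on these libraries where they do the work, as an engineer would, in place of code of your own. Each camera call takes 0.05 s, during which the arm holds its last target.

## Working session

There is one attempt and no reset: what is moved stays moved. The work goes in short steps, Python scripts to look and compute and a tool call to move; the robot and the scene stay as the last step left them, time stands still between calls to the robot, and variables do not carry over. Pictures are saved under pics/ and viewed, and the job is handed in when it is done.

Besides the shell and the picture viewer there is one more tool, called by a JSON object that holds its "op" and its "data", one argument or row to a line. step_arm: Moves the arm, as the interface text tells. Its arguments: {"type":"object","properties":{"series":{"type":"array","items":{"type":"object","properties":{"x":{"type":"number"},"y":{"type":"number"},"z":{"type":"number"},"twist":{"type":"number"},"jaw":{"type":"number"}}}}},"required":["series"]}

```bash
mkdir -p pics
cat > h.py <<'E'
import numpy as np,cv2
from workcell import bot
def snap(n,tag):
    p,d=bot.camera(n); cv2.imwrite(f'pics/{tag}.png',cv2.cvtColor(p,cv2.COLOR_RGB2BGR)); np.savez(f'{tag}.npz',p=p,d=d); return p,d
def rays(n,uv):
    i=bot.camera_info(n); K=np.array(i['camera_matrix']);D=np.array(i['D'],float);R=np.array(i['R']);t=np.array(i['t'])
    u=cv2.undistortPoints(np.array(uv,float).reshape(-1,1,2),K,D).reshape(-1,2)
    r=np.c_[u,np.ones(len(u))]@R; return -R.T@t,r
def onz(n,uv,z):
    c,r=rays(n,uv); return c+r*((z-c[2])/r[:,2])[:,None]
def pts(n,uv,dep):
    c,r=rays(n,uv); return c+r*np.array(dep)[:,None]
E
python3 - <<'E'
from h import *
o=bot.get_obs();print(o)
for n in('scene','top'):
    snap(n,n+'0');i=bot.camera_info(n);print(n,-np.array(i['R']).T@i['t'],i['R'])
E
```

```text
{'clock': 0.0, 'joint_pos': array([-1.28299381e+00,  2.41449244e-01,  3.75905569e-03,  1.33517862e+00,
       -3.38806496e-05,  1.57082237e+00]), 'joint_vel': array([ 7.23003153e-04,  1.89171243e-03,  2.18757613e-04, -1.98908881e-04,
       -2.08533931e-03, -5.38734403e-05]), 'tau': array([ 6.90427009e-05, -3.72320795e+01,  2.52406114e+01,  1.70915894e-02,
        5.90059031e-06,  2.18049323e-06]), 'eef_pos': array([ 0.14174072, -0.47885574,  0.23040812]), 'tool_rot': array([ 0.42356547,  0.56712303, -0.42270775,  0.56593455]), 'ft_force': array([-0.61436932,  0.41552306,  0.04128416]), 'ft_torque': array([0.03710004, 0.00813647, 0.01040775]), 'grip_width': 0.08514497996482477}
scene [ 0.07060464 -0.7133947   1.14137243] [[ 0.86593633 -0.50014628 -0.00282273]
 [-0.35375421 -0.60846889 -0.71036862]
 [ 0.35357068  0.61613254 -0.70382417]]
top [0.30223071 0.14828636 1.44468784] [[ 0.09625087 -0.99535397 -0.00249936]
 [-0.97481467 -0.0937566  -0.20235131]
 [ 0.20117685  0.0219129  -0.97930981]]
```

View pics/scene0.png

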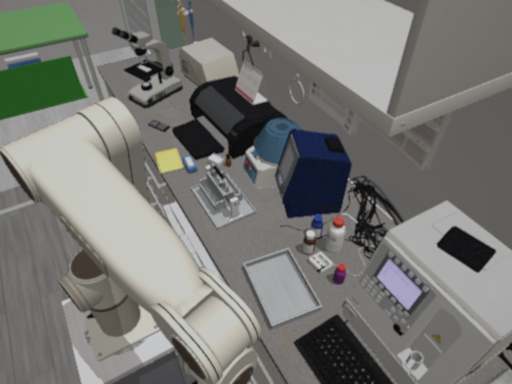

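View pics/top0.png

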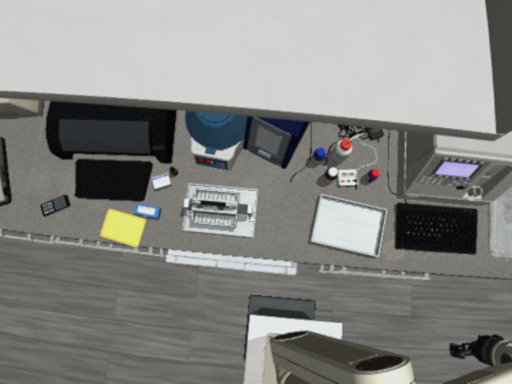

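The scene view shows the stand at about (222,195) and the wash tray at (281,287). In the top view they are at (220,210) and (348,226). I'll zoom in on both.

Run:
```python
from h import *
p=cv2.imread('pics/top0.png');cv2.imwrite('pics/topz.png',cv2.resize(p[170:270,170:400],None,fx=3.45,fy=3.45,interpolation=cv2.INTER_CUBIC))
p2=cv2.imread('pics/top0.png');cv2.imwrite('pics/topb.png',cv2.resize(p2[175:245,175:265],None,fx=8,fy=8,interpolation=cv2.INTER_CUBIC))
p=cv2.imread('pics/scene0.png');cv2.imwrite('pics/scz.png',cv2.resize(p[145:235,180:270],None,fx=6.5,fy=6.5,interpolation=cv2.INTER_CUBIC))
```

```text
(no output)
```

View pics/topb.png

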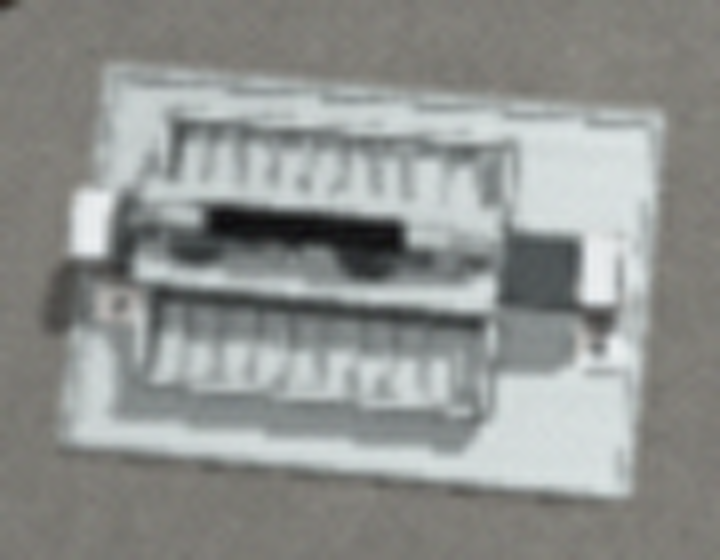

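View pics/topz.png

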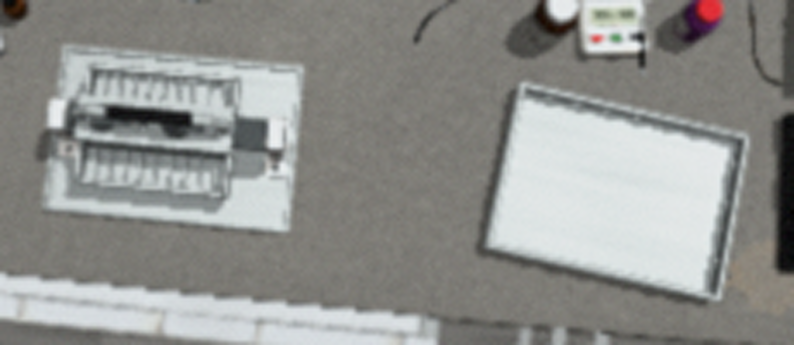

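View pics/scz.png

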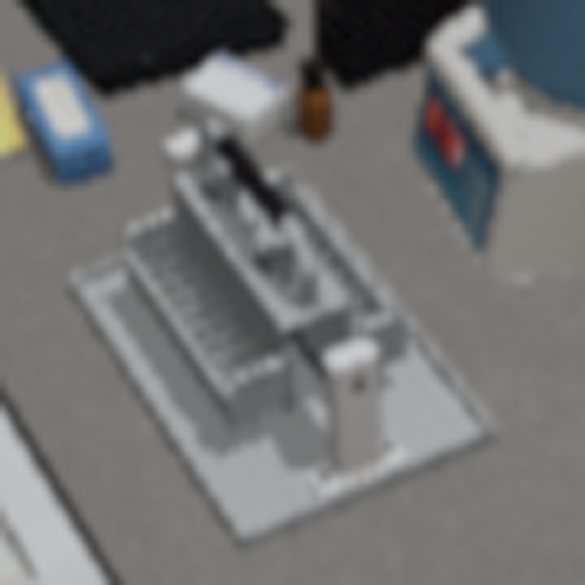

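Run:
```python
from h import *
f=lambda uv,s,o:(np.array(uv,float)+.5)/s-.5+np.array(o)
A=f([(107,66),(662,108),(630,495),(62,445)],8,(175,175))
P=onz('top',A,.012);print('drip',P.round(4),P.mean(0).round(4),[np.linalg.norm(P[i]-P[(i+1)%4]).round(3) for i in range(4)])
q=onz('top',f([(93,222),(600,270)],8,(175,175)),.105);print('posts',q.round(4),q.mean(0),np.linalg.norm(q[0]-q[1]))
ang=lambda d:np.degrees(np.arctan2(-d[0],d[1]))
print('yaw posts',ang(q[0]-q[1]),'drip',ang(P[0]-P[1]),ang(P[3]-P[2]))
h=onz('top',f([(208,222),(405,235)],8,(175,175)),.151);print('handle',h.round(4),h.mean(0),ang(h[0]-h[1]),np.linalg.norm(h[0]-h[1]))
T=onz('top',f([(520,83),(747,133),(718,298),(487,250)],3.45,(170,170)),.031)
print('tray',T.round(4),T.mean(0).round(4),[np.linalg.norm(T[i]-T[(i+1)%4]).round(3) for i in range(4)],ang(T[0]-T[1]),ang(T[3]-T[2]))
S=f([(72,275),(243,542),(492,432)],6.5,(180,145));print('drip scene',onz('scene',S,.012).round(4))
# dark handle mask in both
z=np.load('top0.npz')['p'].astype(int).sum(2)<110
m=np.zeros_like(z);m[197:208,197:230]=1;m&=z;v,u=np.nonzero(m);print(u.min(),u.max(),v.min(),v.max(),len(u),u.mean(),v.mean())
r=onz('top',np.c_[u,v],.151);print(r.mean(0))
z=np.load('scene0.npz');k=z['p'].astype(int).sum(2)<110
m=np.zeros_like(k);m[163:180,210:228]=1;m&=k;v,u=np.nonzero(m);print(len(u),pts('scene',np.c_[u,v],z['d'][v,u]).mean(0),onz('scene',np.c_[u,v],.147).mean(0))
```

```text
drip [[0.5827 0.4255 0.012 ]
 [0.5875 0.1764 0.012 ]
 [0.4152 0.1738 0.012 ]
 [0.4123 0.4236 0.012 ]] [0.4994 0.2998 0.012 ] [np.float64(0.249), np.float64(0.172), np.float64(0.25), np.float64(0.17)]
posts [[0.4983 0.4048 0.105 ]
 [0.4988 0.1934 0.105 ]] [0.49853793 0.29912528 0.105     ] 0.2113952926811505
yaw posts 0.12321244923779924 drip 1.0896201120551383 0.6645531582008394
handle [[0.4961 0.3499 0.151 ]
 [0.4985 0.2707 0.151 ]] [0.49731802 0.31030873 0.151     ] 1.7651239567398642 0.07921753089686932
tray [[ 0.5847 -0.0463  0.031 ]
 [ 0.555  -0.2827  0.031 ]
 [ 0.3856 -0.2601  0.031 ]
 [ 0.4129 -0.025   0.031 ]] [ 0.4846 -0.1535  0.031 ] [np.float64(0.238), np.float64(0.171), np.float64(0.237), np.float64(0.173)] -7.1655647443819825 -6.62118725872372
drip scene [[0.4182 0.4242 0.012 ]
 [0.4154 0.1713 0.012 ]
 [0.582  0.1731 0.012 ]]
201 224 201 206 67 212.83582089552237 203.32835820895522
[0.4966609 0.3103117 0.151    ]
24 [0.49729584 0.30677518 0.15171675] [0.49933421 0.3116358  0.147     ]
```

Run:
```python
from h import *
from scipy.spatial.transform import Rotation as Ro
o=bot.get_obs();M=Ro.from_quat(o['tool_rot']).as_matrix();print(M.round(3));print(np.degrees(np.arctan2(M[1,2],M[0,2])))
d=np.load('top0.npz')['d']
for uv in[(220,90),(340,100),(480,125)]: print(uv,pts('top',[uv],[d[uv[1],uv[0]]]).round(3))
print((np.array([.497,.311])-o['eef_pos'][:2])*100)
for n,uv,zz in[('amber',(332,173),.098),('small',(374,174),.082),('timer',(347,178),.024),('box',(147,211),.032)]: print(n,onz('top',[uv],zz).round(3))
```

```text
[[-0.001  0.959  0.284]
 [ 0.002  0.284 -0.959]
 [-1.    -0.    -0.002]]
-73.51105503623415
(220, 90) [[0.63  0.252 0.72 ]]
(340, 100) [[0.632 0.022 0.719]]
(480, 125) [[ 0.613 -0.258  0.72 ]]
[35.52483989 78.99122083]
amber [[ 0.646 -0.072  0.098]]
small [[ 0.661 -0.22   0.082]]
timer [[ 0.652 -0.139  0.024]]
box [[0.465 0.553 0.032]]
```

{"op": "step_arm", "data": {
  "series": [
    {"x": 2,"y": 2,"z": 4,"twist": 7,"jaw": 6},
    {"x": 4,"y": 5,"z": 5,"twist": 14,"jaw": 6},
    {"x": 6,"y": 9,"z": 5,"twist": 21,"jaw": 6},
    {"x": 8,"y": 13,"z": 5,"twist": 28,"jaw": 6},
    {"x": 10,"y": 17,"z": 5,"twist": 35,"jaw": 6},
    {"x": 12,"y": 21,"z": 5,"twist": 42,"jaw": 6},
    {"x": 14,"y": 25,"z": 5,"twist": 49,"jaw": 6},
    {"x": 16,"y": 29,"z": 5,"twist": 56,"jaw": 6},
    {"x": 18,"y": 33,"z": 5,"twist": 63,"jaw": 6},
    {"x": 20,"y": 37,"z": 5,"twist": 70,"jaw": 6}
  ]
}}

```text
clock: 0.93
eef_pos: [0.3304, -0.1298, 0.2804]
tool_rot: [0.02, 0.707, -0.02, 0.706]
ft_force: [1.9, -0.8, -0.7]
grip_width: 0.0599
```

{"op": "step_arm", "data": {
  "series": [
    {"x": 1.5,"y": 4,"z": 0,"twist": 3.5,"jaw": 6},
    {"x": 3,"y": 8,"z": 0,"twist": 4,"jaw": 6},
    {"x": 4.5,"y": 12,"z": 0,"twist": 4,"jaw": 6},
    {"x": 6,"y": 16,"z": 0,"twist": 4,"jaw": 6},
    {"x": 7.5,"y": 20,"z": 0,"twist": 4,"jaw": 6},
    {"x": 9,"y": 24,"z": 0,"twist": 4,"jaw": 6},
    {"x": 10.5,"y": 28,"z": 0,"twist": 4,"jaw": 6},
    {"x": 12,"y": 32,"z": 0,"twist": 4,"jaw": 6},
    {"x": 13.5,"y": 36,"z": -2,"twist": 4,"jaw": 6},
    {"x": 15,"y": 39.5,"z": -4,"twist": 4,"jaw": 6}
  ]
}}

```text
clock: 1.77
eef_pos: [0.4757, 0.2546, 0.2481]
tool_rot: [-0.005, 0.707, 0.006, 0.707]
ft_force: [1.7, -0.1, 1.1]
grip_width: 0.0601
```

{"op": "step_arm", "data": {
  "series": [
    {"x": 1.5,"y": 3.5,"z": -1,"jaw": 6},
    {"x": 1.7,"y": 4.5,"z": -2,"jaw": 6},
    {"x": 1.7,"y": 4.5,"z": -3,"jaw": 6},
    {"x": 1.7,"y": 4.5,"z": -3,"jaw": 6}
  ]
}}

```text
$.series[0]: bad value
```

Run:
```python
from h import *
from scipy.spatial.transform import Rotation as Ro
o=bot.get_obs();M=Ro.from_quat(o['tool_rot']).as_matrix();print(o['clock'],o['eef_pos'],o['ft_force'],o['joint_pos'],np.degrees(np.arctan2(M[1,2],M[0,2])),o['grip_width'])
p,d=snap('scene','s1');cv2.imwrite('pics/s1z.png',cv2.resize(cv2.imread('pics/s1.png')[120:240,160:280],None,fx=5,fy=5,interpolation=cv2.INTER_CUBIC))
```

```text
1.7667 [0.47571606 0.25455977 0.24809332] [ 1.69095158 -0.10966464  1.05628154] [4.90932801e-01 3.12439734e-01 1.45560724e-01 1.40238613e+00
 7.21160637e-04 2.04644071e+00] 0.8759536970630004 0.06013496181707702
```

View pics/s1z.png

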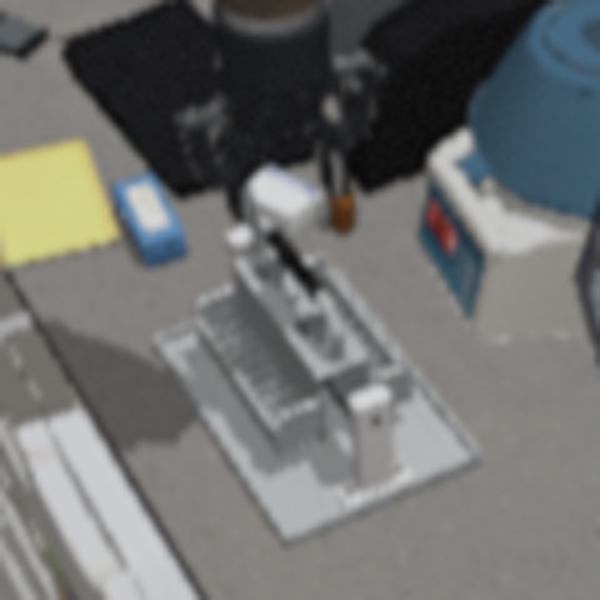

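The last call was refused because "twist" was missing. The picture shows the gripper coming in behind the handle, which is at about (290,265) in the crop, and nothing has been touched.

{"op": "step_arm", "data": {
  "series": [
    {"x": 1.2,"y": 3,"z": 0,"twist": 0,"jaw": 6},
    {"x": 2.15,"y": 5.65,"z": -2,"twist": 0,"jaw": 6},
    {"x": 2.15,"y": 5.65,"z": -5,"twist": 0,"jaw": 6},
    {"x": 2.15,"y": 5.65,"z": -6.5,"twist": 0,"jaw": 6},
    {"x": 2.15,"y": 5.65,"z": -6.5,"twist": 0,"jaw": 6},
    {"x": 2.15,"y": 5.65,"z": -6.5,"twist": 0,"jaw": 6}
  ]
}}

```text
clock: 2.32
eef_pos: [0.4967, 0.3151, 0.1747]
tool_rot: [-0.007, 0.71, 0.007, 0.704]
ft_force: [-1.1, -1.1, 0.3]
grip_width: 0.06
```

Run:
```python
from h import *
from scipy.spatial.transform import Rotation as Ro
o=bot.get_obs();M=Ro.from_quat(o['tool_rot']).as_matrix();print(o['clock'],o['eef_pos'],o['ft_force'],np.degrees(np.arctan2(M[1,2],M[0,2])),o['grip_width'])
p,d=snap('top','t2');cv2.imwrite('pics/t2z.png',cv2.resize(cv2.imread('pics/t2.png')[150:260,160:280],None,fx=5,fy=5,interpolation=cv2.INTER_CUBIC))
p,d=snap('scene','s2');cv2.imwrite('pics/s2z.png',cv2.resize(cv2.imread('pics/s2.png')[120:240,160:280],None,fx=5,fy=5,interpolation=cv2.INTER_CUBIC))
```

```text
2.3167 [0.49668119 0.31507091 0.17474859] [-1.06283351 -1.05474967  0.27819003] 1.1104439026846695 0.059996713486516744
```

View pics/s2z.png

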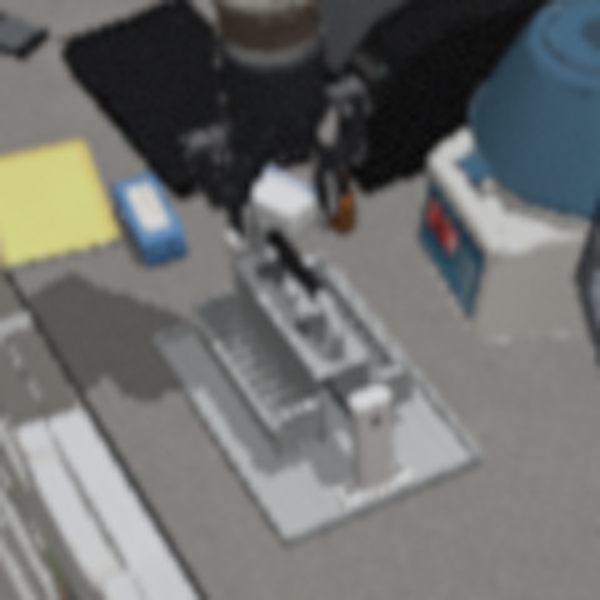

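View pics/t2z.png

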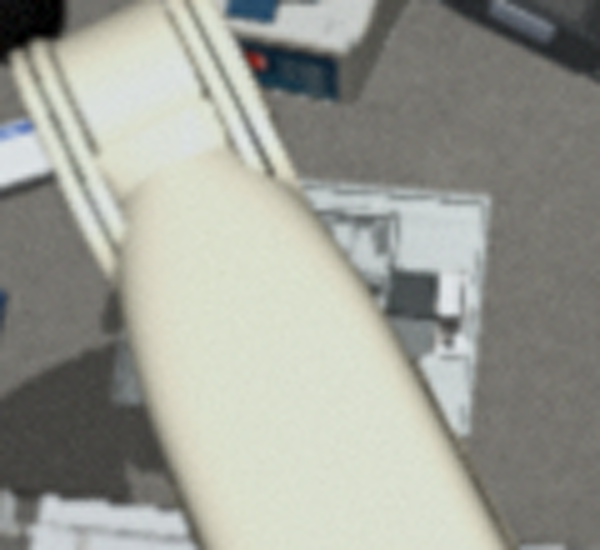

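Run:
```python
from h import *
i=bot.camera_info('scene');R=np.array(i['R']);rv=cv2.Rodrigues(R)[0]
P=np.array([[.4967,.315,.175],[.4967+.03,.315,.19],[.4967-.03,.315,.19],[.497,.311,.151]])
print(((cv2.projectPoints(P,rv,np.array(i['t']),np.array(i['camera_matrix']),np.array(i['D'],float))[0].reshape(-1,2)-[160,120])*5).round())
```

```text
[[283. 230.]
 [317. 201.]
 [245. 228.]
 [288. 257.]]
```

The projected fingertips match the picture: tips near (243,222) and (335,205), handle between them at (290,260). Descending.

{"op": "step_arm", "data": {
  "series": [
    {"x": 0.03,"y": -0.4,"z": -1.5,"twist": -0.3,"jaw": 6},
    {"x": 0.03,"y": -0.4,"z": -3,"twist": -0.3,"jaw": 6},
    {"x": 0.03,"y": -0.4,"z": -4,"twist": -0.3,"jaw": 6},
    {"x": 0.03,"y": -0.4,"z": -4.7,"twist": -0.3,"jaw": 6},
    {"x": 0.03,"y": -0.4,"z": -4.7,"twist": -0.3,"jaw": 6},
    {"x": 0.03,"y": -0.4,"z": -4.7,"twist": -0.3,"jaw": 6}
  ]
}}

```text
clock: 2.92
eef_pos: [0.4988, 0.3118, 0.131]
tool_rot: [-0.004, 0.709, 0.006, 0.706]
ft_force: [-0.1, 0.2, -0.4]
grip_width: 0.0599
```

Run:
```python
from h import *
o=bot.get_obs();print(o['clock'],o['eef_pos'],o['ft_force'],o['grip_width'])
p,d=snap('scene','s3');cv2.imwrite('pics/s3z.png',cv2.resize(cv2.imread('pics/s3.png')[130:230,170:270],None,fx=6,fy=6,interpolation=cv2.INTER_CUBIC))
```

```text
2.9167 [0.49878137 0.31178672 0.13102234] [-0.13849549  0.15247168 -0.3995651 ] 0.0599409496585933
```

View pics/s3z.png

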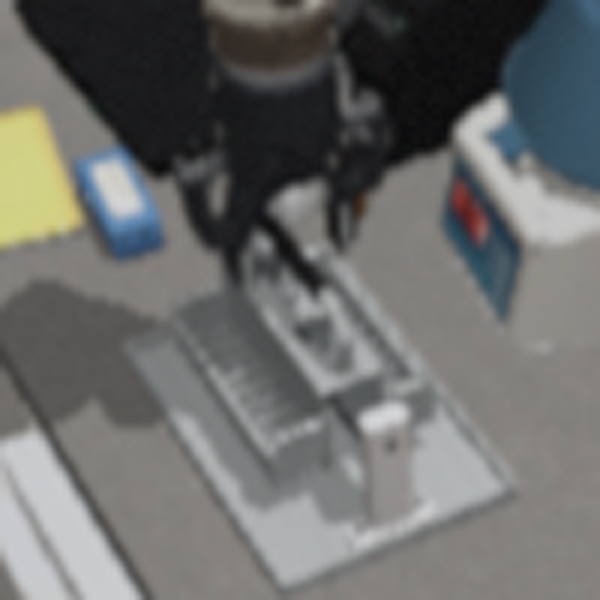

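The fingers straddle the black bar at about (290,255). Lowering a little and closing.

{"op": "step_arm", "data": {
  "series": [
    {"x": -0.1,"y": -0.1,"z": -0.6,"twist": 0,"jaw": 6},
    {"x": -0.1,"y": -0.1,"z": -0.6,"twist": 0,"jaw": 3},
    {"x": -0.1,"y": -0.1,"z": -0.6,"twist": 0,"jaw": 2.2},
    {"x": -0.1,"y": -0.1,"z": -0.6,"twist": 0,"jaw": 2.2}
  ]
}}

```text
clock: 3.3
eef_pos: [0.4981, 0.3111, 0.1256]
tool_rot: [-0.004, 0.708, 0.006, 0.706]
ft_force: [-0.5, -0.2, 0.7]
grip_width: 0.0243
```

{"op": "step_arm", "data": {
  "series": [
    {"x": 0,"y": 0,"z": 0,"twist": 0,"jaw": 1.6},
    {"x": 0,"y": 0,"z": 0,"twist": 0,"jaw": 1.2},
    {"x": 0,"y": 0,"z": 0,"twist": 0,"jaw": 0.5},
    {"x": 0,"y": 0,"z": 0,"twist": 0,"jaw": 0.5},
    {"x": 0,"y": 0,"z": 0,"twist": 0,"jaw": 0.5},
    {"x": 0,"y": 0,"z": 0,"twist": 0,"jaw": 0.5}
  ]
}}

```text
clock: 3.8
eef_pos: [0.4986, 0.3113, 0.126]
tool_rot: [-0.003, 0.708, 0.006, 0.706]
ft_force: [2.2, 0.5, 0.9]
grip_width: 0.0131
```

Gripped at 13 mm, which matches the 14 mm bar. Sliding right.

{"op": "step_arm", "data": {
  "series": [
    {"x": 0,"y": -0.3,"z": 0,"twist": 0,"jaw": 0.5},
    {"x": 0,"y": -0.6,"z": 0,"twist": 0,"jaw": 0.5},
    {"x": 0,"y": -0.9,"z": 0,"twist": 0,"jaw": 0.5},
    {"x": 0,"y": -1.2,"z": 0,"twist": 0,"jaw": 0.5},
    {"x": 0,"y": -1.5,"z": 0,"twist": 0,"jaw": 0.5},
    {"x": 0,"y": -1.8,"z": 0,"twist": 0,"jaw": 0.5},
    {"x": 0,"y": -2.1,"z": 0,"twist": 0,"jaw": 0.5},
    {"x": 0,"y": -2.4,"z": 0,"twist": 0,"jaw": 0.5},
    {"x": 0,"y": -2.4,"z": 0,"twist": 0,"jaw": 0.5},
    {"x": 0,"y": -2.4,"z": 0,"twist": 0,"jaw": 0.5}
  ]
}}

```text
clock: 4.63
eef_pos: [0.4985, 0.2863, 0.1259]
tool_rot: [-0.004, 0.708, 0.005, 0.706]
ft_force: [0.1, -0.3, 1.7]
grip_width: 0.0126
```

Run:
```python
from h import *
o=bot.get_obs();print(o['clock'],o['eef_pos'],o['ft_force'],o['grip_width'])
p,d=snap('scene','s4');cv2.imwrite('pics/s4z.png',cv2.resize(cv2.imread('pics/s4.png')[130:230,170:270],None,fx=6,fy=6,interpolation=cv2.INTER_CUBIC))
```

```text
4.6333 [0.49845552 0.28634745 0.12592249] [ 0.06088842 -0.25567039  1.72584521] 0.01258412623491345
```

View pics/s4z.png

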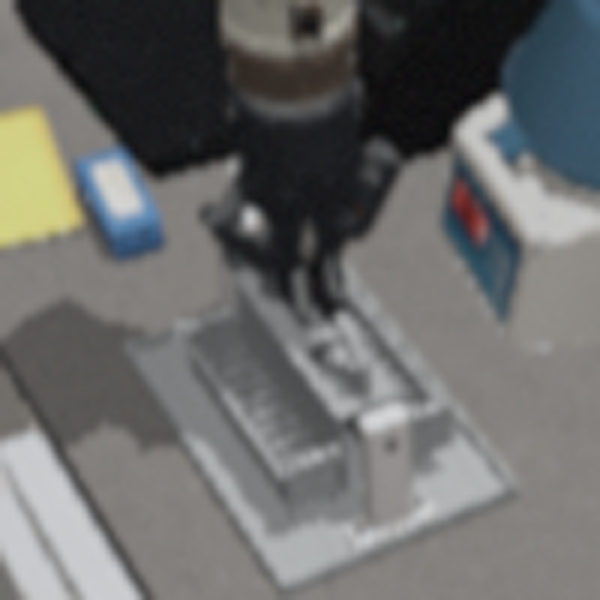

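The basket moved with the gripper, its front corner going from (265,460) to (290,500), and a gap to the post remains. Continuing slowly and watching the force.

{"op": "step_arm", "data": {
  "series": [
    {"x": 0,"y": -0.2,"z": 0,"twist": 0,"jaw": 0.5},
    {"x": 0,"y": -0.4,"z": 0,"twist": 0,"jaw": 0.5},
    {"x": 0,"y": -0.55,"z": 0,"twist": 0,"jaw": 0.5},
    {"x": 0,"y": -0.65,"z": 0,"twist": 0,"jaw": 0.5},
    {"x": 0,"y": -0.7,"z": 0,"twist": 0,"jaw": 0.5},
    {"x": 0,"y": -0.7,"z": 0,"twist": 0,"jaw": 0.5}
  ]
}}

```text
clock: 5.18
eef_pos: [0.4985, 0.2793, 0.1259]
tool_rot: [-0.004, 0.708, 0.005, 0.706]
ft_force: [0.4, 1.9, 1.3]
grip_width: 0.0129
```

{"op": "step_arm", "data": {
  "series": [
    {"x": 0,"y": -0.1,"z": 0,"twist": 0,"jaw": 0.5},
    {"x": 0,"y": -0.2,"z": 0,"twist": 0,"jaw": 0.5},
    {"x": 0,"y": -0.2,"z": 0,"twist": 0,"jaw": 0.5}
  ]
}}

```text
clock: 5.43
eef_pos: [0.4985, 0.2771, 0.1259]
tool_rot: [-0.004, 0.708, 0.005, 0.706]
ft_force: [-0.6, 2.7, 1.0]
grip_width: 0.013
```

{"op": "step_arm", "data": {
  "series": [
    {"x": 0,"y": -0.1,"z": 0,"twist": 0,"jaw": 0.5},
    {"x": 0,"y": -0.1,"z": 0,"twist": 0,"jaw": 0.5}
  ]
}}

```text
clock: 5.6
eef_pos: [0.4985, 0.2767, 0.126]
tool_rot: [-0.003, 0.708, 0.006, 0.706]
ft_force: [-0.0, 5.3, -0.3]
grip_width: 0.0127
```

{"op": "step_arm", "data": {
  "series": [
    {"x": 0,"y": -0.1,"z": 0,"twist": 0,"jaw": 0.5},
    {"x": 0,"y": -0.1,"z": 0,"twist": 0,"jaw": 0.5}
  ]
}}

```text
clock: 5.77
eef_pos: [0.4985, 0.2766, 0.1261]
tool_rot: [-0.003, 0.708, 0.007, 0.706]
ft_force: [-0.2, 5.9, 1.1]
grip_width: 0.0129
```

Run:
```python
from h import *
o=bot.get_obs();print(o['clock'],o['eef_pos'],o['ft_force'],o['grip_width'])
p,d=snap('scene','s5');cv2.imwrite('pics/s5z.png',cv2.resize(cv2.imread('pics/s5.png')[155:225,190:260],None,fx=8,fy=8,interpolation=cv2.INTER_CUBIC))
p,d=snap('top','t5');cv2.imwrite('pics/t5z.png',cv2.resize(cv2.imread('pics/t5.png')[180:250,200:270],None,fx=8,fy=8,interpolation=cv2.INTER_CUBIC))
```

```text
5.7667 [0.49852133 0.27658956 0.12613632] [-0.24621707  5.86302215  1.09492497] 0.012850940508699959
```

View pics/s5z.png

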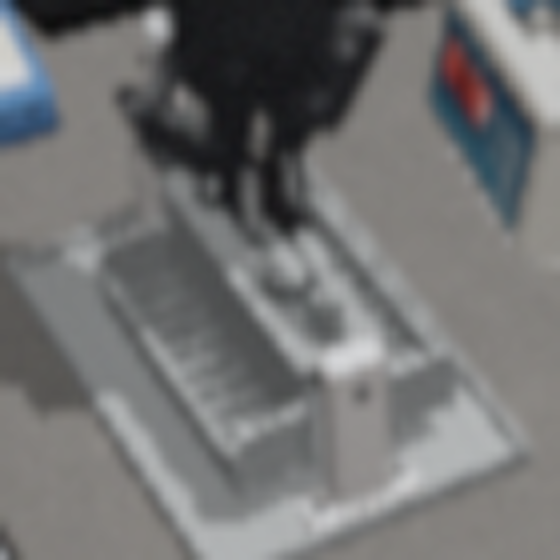

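View pics/t5z.png

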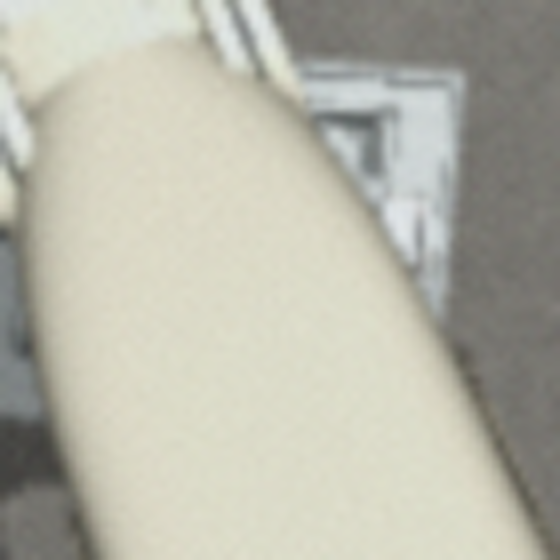

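The flange end meets the right post at (345,360), and the arm stalled at y=0.2766 with a 6 N reaction after 34.7 mm of travel, as expected. I'll ease off and lift slowly.

{"op": "step_arm", "data": {
  "series": [
    {"x": 0,"y": 0.1,"z": 0,"twist": 0,"jaw": 0.5},
    {"x": 0,"y": 0.1,"z": 0.1,"twist": 0,"jaw": 0.5},
    {"x": 0,"y": 0.1,"z": 0.3,"twist": 0,"jaw": 0.5},
    {"x": 0,"y": 0.1,"z": 0.4,"twist": 0,"jaw": 0.5},
    {"x": 0,"y": 0.1,"z": 0.4,"twist": 0,"jaw": 0.5}
  ]
}}

```text
clock: 6.28
eef_pos: [0.4982, 0.2769, 0.1297]
tool_rot: [-0.003, 0.708, 0.006, 0.706]
ft_force: [-0.3, 0.1, -2.9]
grip_width: 0.0132
```

The force is -2.9 N, which is just the basket's own weight. Lifting on.

{"op": "step_arm", "data": {
  "series": [
    {"x": 0,"y": 0,"z": 0.3,"twist": 0,"jaw": 0.5},
    {"x": 0,"y": 0,"z": 0.6,"twist": 0,"jaw": 0.5},
    {"x": 0,"y": 0,"z": 0.9,"twist": 0,"jaw": 0.5},
    {"x": 0,"y": 0,"z": 1.2,"twist": 0,"jaw": 0.5},
    {"x": 0,"y": 0,"z": 1.4,"twist": 0,"jaw": 0.5}
  ]
}}

```text
clock: 6.7
eef_pos: [0.4984, 0.2767, 0.1444]
tool_rot: [-0.003, 0.708, 0.006, 0.706]
ft_force: [0.7, -0.1, -3.3]
grip_width: 0.013
```

{"op": "step_arm", "data": {
  "series": [
    {"x": 0,"y": 0,"z": 0.8,"twist": 0,"jaw": 0.5},
    {"x": 0,"y": 0,"z": 1.6,"twist": 0,"jaw": 0.5},
    {"x": 0,"y": 0,"z": 2.4,"twist": 0,"jaw": 0.5},
    {"x": 0,"y": 0,"z": 3.2,"twist": 0,"jaw": 0.5},
    {"x": 0,"y": 0,"z": 4.0,"twist": 0,"jaw": 0.5},
    {"x": 0,"y": 0,"z": 4.8,"twist": 0,"jaw": 0.5},
    {"x": 0,"y": 0,"z": 5.6,"twist": 0,"jaw": 0.5},
    {"x": 0,"y": 0,"z": 6.4,"twist": 0,"jaw": 0.5},
    {"x": 0,"y": 0,"z": 7.2,"twist": 0,"jaw": 0.5},
    {"x": 0,"y": 0,"z": 8.5,"twist": 0,"jaw": 0.5}
  ]
}}

```text
clock: 7.53
eef_pos: [0.4978, 0.2764, 0.2292]
tool_rot: [-0.004, 0.709, 0.006, 0.706]
ft_force: [0.5, -0.5, -3.4]
grip_width: 0.0129
```

Run:
```python
from h import *
o=bot.get_obs();print(o['clock'],o['eef_pos'],o['ft_force'],o['grip_width'])
p,d=snap('scene','s6');cv2.imwrite('pics/s6z.png',cv2.resize(cv2.imread('pics/s6.png')[120:230,180:290],None,fx=5,fy=5,interpolation=cv2.INTER_CUBIC))
```

```text
7.5333 [0.49781034 0.27640127 0.22918528] [ 0.47625935 -0.45158756 -3.35190416] 0.01285396460263937
```

View pics/s6z.png

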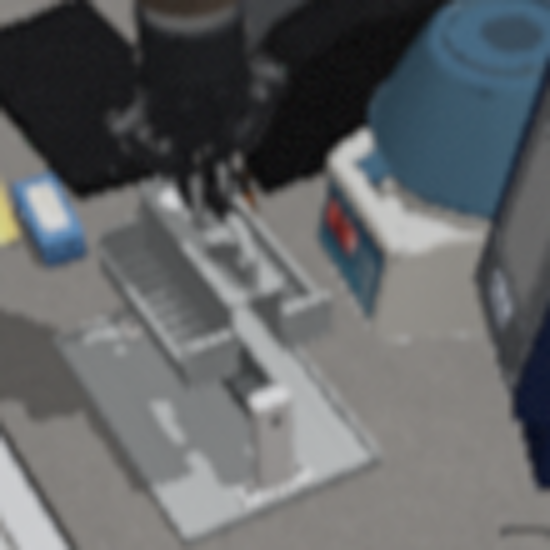

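Basket is clear of the stand and hangs level (about (215,290)). Carrying it to the tray.

{"op": "step_arm", "data": {
  "series": [
    {"x": -0.5,"y": -1.5,"z": 0.5,"twist": 0,"jaw": 0.5},
    {"x": -1.5,"y": -4,"z": 1,"twist": -1,"jaw": 0.5},
    {"x": -2.5,"y": -7,"z": 1,"twist": -2,"jaw": 0.5},
    {"x": -3,"y": -10,"z": 1,"twist": -3,"jaw": 0.5},
    {"x": -3,"y": -13,"z": 1,"twist": -4,"jaw": 0.5},
    {"x": -3,"y": -16,"z": 1,"twist": -5,"jaw": 0.5},
    {"x": -3,"y": -19,"z": 1,"twist": -6,"jaw": 0.5},
    {"x": -3,"y": -22,"z": 1,"twist": -7,"jaw": 0.5},
    {"x": -3,"y": -25,"z": 1,"twist": -7.5,"jaw": 0.5},
    {"x": -3,"y": -28,"z": 1,"twist": -7.5,"jaw": 0.5}
  ]
}}

```text
clock: 8.42
eef_pos: [0.469, -0.0042, 0.243]
tool_rot: [0.044, 0.705, -0.04, 0.706]
ft_force: [1.4, -1.1, -3.1]
grip_width: 0.0128
```

Run:
```python
from h import *
from scipy.spatial.transform import Rotation as Ro
o=bot.get_obs();M=Ro.from_quat(o['tool_rot']).as_matrix();print(o['clock'],o['eef_pos'],o['ft_force'],np.degrees(np.arctan2(M[1,2],M[0,2])),o['grip_width'])
print((np.array([.4846,-.1535])-o['eef_pos'][:2])*100)
```

```text
8.4167 [ 0.46898137 -0.00424029  0.24300772] [ 1.38383899 -1.12610893 -3.12378643] -6.754856114844722 0.012825295104187364
[  1.56186272 -14.92597113]
```

{"op": "step_arm", "data": {
  "series": [
    {"x": 0,"y": -3,"z": 0,"twist": 0,"jaw": 0.5},
    {"x": 0.5,"y": -6,"z": 0,"twist": 0,"jaw": 0.5},
    {"x": 1,"y": -9,"z": 0,"twist": 0,"jaw": 0.5},
    {"x": 1.5,"y": -12,"z": 0,"twist": 0,"jaw": 0.5},
    {"x": 1.5,"y": -14,"z": -1,"twist": 0,"jaw": 0.5},
    {"x": 1.5,"y": -14.9,"z": -3,"twist": 0,"jaw": 0.5},
    {"x": 1.5,"y": -14.9,"z": -5,"twist": 0,"jaw": 0.5},
    {"x": 1.5,"y": -14.9,"z": -7,"twist": 0,"jaw": 0.5},
    {"x": 1.5,"y": -14.9,"z": -8,"twist": 0,"jaw": 0.5},
    {"x": 1.5,"y": -14.9,"z": -8,"twist": 0,"jaw": 0.5}
  ]
}}

```text
clock: 9.25
eef_pos: [0.482, -0.1527, 0.1605]
tool_rot: [0.044, 0.707, -0.039, 0.705]
ft_force: [-0.3, -0.2, -4.0]
grip_width: 0.0131
```

Run:
```python
from h import *
o=bot.get_obs();print(o['clock'],o['eef_pos'],o['ft_force'],o['grip_width'])
p,d=snap('scene','s7');cv2.imwrite('pics/s7z.png',cv2.resize(cv2.imread('pics/s7.png')[200:340,220:360],None,fx=4,fy=4,interpolation=cv2.INTER_CUBIC))
p,d=snap('top','t7');cv2.imwrite('pics/t7z.png',cv2.resize(cv2.imread('pics/t7.png')[160:270,290:400],None,fx=5,fy=5,interpolation=cv2.INTER_CUBIC))
```

```text
9.25 [ 0.48201556 -0.15270504  0.16049731] [-0.29316549 -0.17758084 -3.9894553 ] 0.013137734796614441
```

View pics/s7z.png

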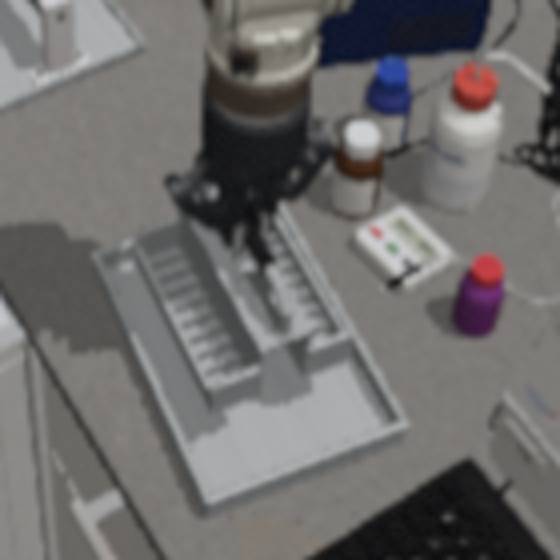

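View pics/t7z.png

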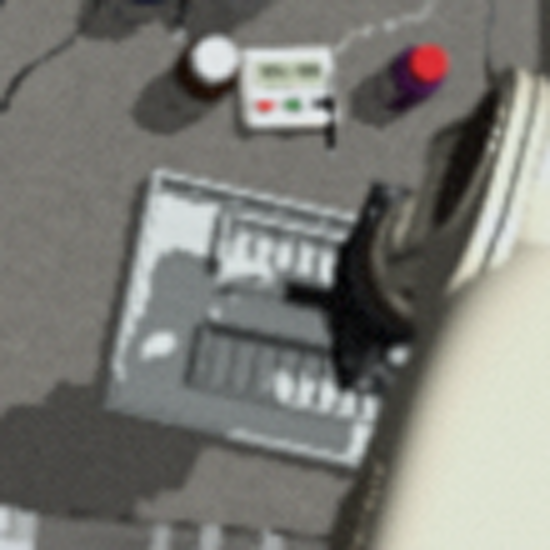

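Both views show the basket about 60 mm above the tray floor, parallel to the tray walls and inside them. Bottles and timer haven't moved. Lowering it, slowing down near the floor.

{"op": "step_arm", "data": {
  "series": [
    {"x": 0.1,"y": 0,"z": -1.5,"twist": 0,"jaw": 0.5},
    {"x": 0.2,"y": 0,"z": -3,"twist": 0,"jaw": 0.5},
    {"x": 0.2,"y": 0,"z": -4,"twist": 0,"jaw": 0.5},
    {"x": 0.2,"y": 0,"z": -4.8,"twist": 0,"jaw": 0.5},
    {"x": 0.2,"y": 0,"z": -5.2,"twist": 0,"jaw": 0.5},
    {"x": 0.2,"y": 0,"z": -5.4,"twist": 0,"jaw": 0.5},
    {"x": 0.2,"y": 0,"z": -5.4,"twist": 0,"jaw": 0.5}
  ]
}}

```text
clock: 9.93
eef_pos: [0.4863, -0.1531, 0.1095]
tool_rot: [0.043, 0.705, -0.04, 0.706]
ft_force: [-0.6, 1.0, -3.7]
grip_width: 0.0128
```

{"op": "step_arm", "data": {
  "series": [
    {"x": 0,"y": 0,"z": -0.15,"twist": 0,"jaw": 0.5},
    {"x": 0,"y": 0,"z": -0.3,"twist": 0,"jaw": 0.5},
    {"x": 0,"y": 0,"z": -0.4,"twist": 0,"jaw": 0.5},
    {"x": 0,"y": 0,"z": -0.4,"twist": 0,"jaw": 0.5}
  ]
}}

```text
clock: 10.27
eef_pos: [0.4863, -0.1532, 0.1056]
tool_rot: [0.043, 0.705, -0.04, 0.707]
ft_force: [-0.5, -0.1, -4.1]
grip_width: 0.0127
```

{"op": "step_arm", "data": {
  "series": [
    {"x": 0,"y": 0,"z": -0.1,"twist": 0,"jaw": 0.5},
    {"x": 0,"y": 0,"z": -0.2,"twist": 0,"jaw": 0.5},
    {"x": 0,"y": 0,"z": -0.3,"twist": 0,"jaw": 0.5},
    {"x": 0,"y": 0,"z": -0.4,"twist": 0,"jaw": 0.5},
    {"x": 0,"y": 0,"z": -0.4,"twist": 0,"jaw": 0.5}
  ]
}}

```text
clock: 10.68
eef_pos: [0.4861, -0.1531, 0.1013]
tool_rot: [0.043, 0.705, -0.04, 0.706]
ft_force: [0.4, 0.0, -3.7]
grip_width: 0.0131
```

{"op": "step_arm", "data": {
  "series": [
    {"x": 0,"y": 0,"z": -0.1,"twist": 0,"jaw": 0.5},
    {"x": 0,"y": 0,"z": -0.2,"twist": 0,"jaw": 0.5},
    {"x": 0,"y": 0,"z": -0.2,"twist": 0,"jaw": 0.5}
  ]
}}

```text
clock: 10.93
eef_pos: [0.4863, -0.1531, 0.0994]
tool_rot: [0.043, 0.705, -0.04, 0.707]
ft_force: [-0.1, 1.0, -1.3]
grip_width: 0.0129
```

Contact is starting at the expected height (force -3.7 → -1.3 N). Lowering a little more.

{"op": "step_arm", "data": {
  "series": [
    {"x": 0,"y": 0,"z": -0.1,"twist": 0,"jaw": 0.5},
    {"x": 0,"y": 0,"z": -0.1,"twist": 0,"jaw": 0.5}
  ]
}}

```text
clock: 11.1
eef_pos: [0.4869, -0.153, 0.0991]
tool_rot: [0.043, 0.705, -0.04, 0.707]
ft_force: [0.1, 1.3, 1.6]
grip_width: 0.0129
```

Run:
```python
from h import *
o=bot.get_obs();print(o['clock'],o['eef_pos'],o['ft_force'],o['grip_width'])
p,d=snap('scene','s8');cv2.imwrite('pics/s8z.png',cv2.resize(cv2.imread('pics/s8.png')[200:340,220:360],None,fx=4,fy=4,interpolation=cv2.INTER_CUBIC))
```

```text
11.1 [ 0.48693105 -0.15302258  0.09908554] [0.056307   1.32760046 1.61899797] 0.012913070351308514
```

View pics/s8z.png

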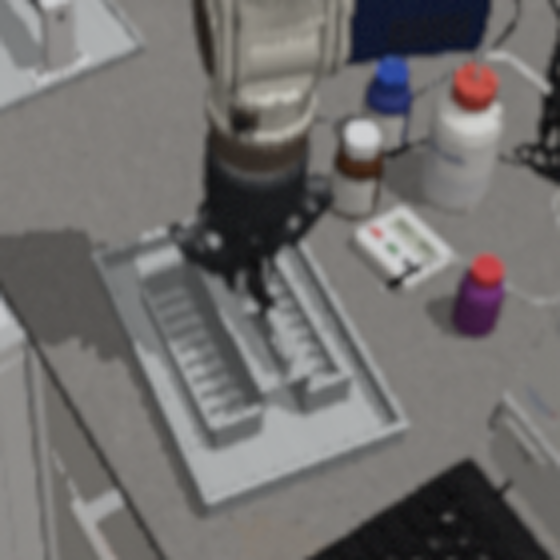

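The basket stands on the tray floor between the walls, its front tray ends at (235,430) and (325,390). It is carried by the tray. Opening and withdrawing straight up.

{"op": "step_arm", "data": {
  "series": [
    {"x": 0,"y": 0,"z": 0,"twist": 0,"jaw": 2},
    {"x": 0,"y": 0,"z": 0,"twist": 0,"jaw": 3.5},
    {"x": 0,"y": 0,"z": 0,"twist": 0,"jaw": 5},
    {"x": 0,"y": 0,"z": 0,"twist": 0,"jaw": 5},
    {"x": 0,"y": 0,"z": 0,"twist": 0,"jaw": 5}
  ]
}}

```text
clock: 11.57
eef_pos: [0.4868, -0.1531, 0.099]
tool_rot: [0.043, 0.705, -0.04, 0.707]
ft_force: [0.2, -0.4, -0.1]
grip_width: 0.0501
```

{"op": "step_arm", "data": {
  "series": [
    {"x": 0,"y": 0,"z": 1,"twist": 0,"jaw": 5},
    {"x": 0,"y": 0,"z": 2.5,"twist": 0,"jaw": 5},
    {"x": 0,"y": 0,"z": 5,"twist": 0,"jaw": 5},
    {"x": 0,"y": 0,"z": 8,"twist": 0,"jaw": 5},
    {"x": 0,"y": 0,"z": 11,"twist": 0,"jaw": 5},
    {"x": 0,"y": 0,"z": 14,"twist": 0,"jaw": 5},
    {"x": -3,"y": 3,"z": 15,"twist": 0,"jaw": 5},
    {"x": -6,"y": 7,"z": 15,"twist": 0,"jaw": 5},
    {"x": -9,"y": 11,"z": 15,"twist": 0,"jaw": 5},
    {"x": -9,"y": 15,"z": 15,"twist": 0,"jaw": 5}
  ]
}}

```text
clock: 12.4
eef_pos: [0.3967, -0.017, 0.2501]
tool_rot: [0.044, 0.705, -0.041, 0.707]
ft_force: [0.3, -0.2, 0.2]
grip_width: 0.0497
```

{"op": "step_arm", "data": {
  "series": [
    {"x": 0,"y": 4,"z": 0,"twist": 0,"jaw": 5},
    {"x": 0,"y": 8,"z": 0,"twist": 0,"jaw": 5},
    {"x": 0,"y": 12,"z": 0,"twist": 0,"jaw": 5},
    {"x": 0,"y": 12,"z": 0,"twist": 0,"jaw": 5},
    {"x": 0,"y": 12,"z": 0,"twist": 0,"jaw": 5}
  ]
}}

```text
clock: 12.82
eef_pos: [0.3964, 0.105, 0.2508]
tool_rot: [0.042, 0.705, -0.039, 0.707]
ft_force: [-0.1, -0.6, 0.6]
grip_width: 0.0502
```

Run:
```python
from h import *
o=bot.get_obs();print(o['clock'],o['eef_pos'],o['ft_force'],o['grip_width'])
p,d=snap('scene','s9');a=cv2.resize(cv2.imread('pics/s9.png')[200:340,220:360],None,fx=2.8,fy=2.8,interpolation=cv2.INTER_CUBIC)
p,d=snap('top','t9');b=cv2.resize(cv2.imread('pics/t9.png')[160:270,290:400],(392,392),interpolation=cv2.INTER_CUBIC)
cv2.imwrite('pics/e9.png',np.hstack([a,b]))
```

```text
12.8167 [0.39639221 0.10499802 0.2507953 ] [-0.05164581 -0.63962906  0.5730718 ] 0.050183978468936886
```

View pics/e9.png

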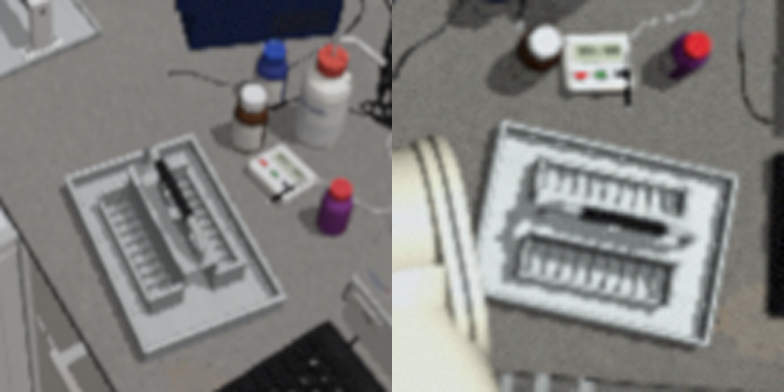

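The basket stands upright and near the middle of the tray, handle at (175,190) on the left and (625,220) on the right. The bottles and timer look unmoved. One height check from saved depth, then I hand in.

Run:
```python
from h import *
z=np.load('t9.npz');k=z['p'].astype(int).sum(2)<130
m=np.zeros_like(k);m[215:230,335:385]=1;m&=k;v,u=np.nonzero(m);P=pts('top',np.c_[u,v],z['d'][v,u]);print(len(u),P.mean(0),np.median(P[:,2]),np.polyfit(P[:,1],P[:,2],1))
a=np.load('top0.npz')['p'].astype(int);b=z['p'].astype(int)
for n,(u,v) in dict(amber=(332,173),small=(374,174),timer=(347,178),box=(147,211)).items(): print(n,abs(a-b)[v-9:v+10,u-12:u+13].mean().round(1))
bot.job_done()
```

```text
52 [ 0.48445662 -0.15224321  0.12237046] 0.12234535976218186 [0.01595172 0.124799  ]
amber 4.7
small 4.4
timer 5.7
box 5.1
the job is handed in; nothing more can be done
```

The basket is off the rail and standing upright in the wash tray. The job was handed in just after 13 s of robot time; no verdict is reported.

- **Sliding and lifting:** I gripped the handle and slid the basket 34.7 mm right, until it met the post with about 6 N of reaction. I eased off and lifted straight up; the force stayed near 3 N, about the basket's own weight.
- **Setting down:** I turned it about 7.5° to match the tray and lowered it slowly, with about 1.6 N of push at contact. Then I opened the jaws and moved the arm well clear.
- **Last checks:**
  - The handle top measured 122 mm high, against 124 mm expected for standing on the tray floor.
  - It slopes about 1° along its length.
  - The handle's middle is within about 2 mm of the tray centre.
  - The bottles, timer and slide box look unchanged from the first picture (only noise-level differences).
- **Problems:** One move call was refused because it left out "twist", and I sent it again. The stand's measured yaw varied between 0.1° and 1.1° by method, and I used about 0.8°. No check failed.

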